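Level the scale shelf with its levelling foot, pressing on the spirit level

ROBOT

A 6-joint arm with a two-finger parallel gripper is mounted at the origin on a cart in front of the work surface, level with it; the furniture and walls round the work are solid. World frame = base frame: x ahead of the robot, y to its left, z up, the work surface at z = 0. Lengths are in m, angles in rad, forces in N, time in s.
With the tool pointing down it reaches from about 0.275 to 0.775 m from the base axis. Payload 14.6 kg.
Tool frame: the origin (TCP) lies at the very end of the fingers, on their centre line; the grasp point (between the pads) lies 19 mm behind it (bot.grip_point_offset is the distance from the TCP to the grasp point, in m); z points along the fingers, y is the line along which they close (so a half turn about z gives the same grasp; the last joint's range is limited). The gripper opens to 85 mm and grips with 20 to 120 N. Pads are 22 mm wide; open, the fingers measure 114 mm over their backs; the gripper's body (76 mm by 85 mm) begins 54 mm behind the grasp point. The pads swing forward as they close: fully open they stand 13 mm farther back than shut.
Start: joints at [1.119, 0.263, -0.048, 1.259, 0, 1.415], TCP at [0.154, 0.502, 0.231] pointing down, gripper open.
Joint ranges: [-2.65, 2.65], [-0.89, 1.7], [-1.18, 1.37], [-2.13, 2.11], [-1.35, 1.29], [-3.14, 3.14]. Speed limits (rad/s): [1.89, 1.89, 2.57, 2.79, 3.14, 3.14].

INTERFACE

Orientations are given as [roll, pitch, yaw] about the fixed x, y, z axes, in that order (R = Rz(yaw) Ry(pitch) Rx(roll)).
In Python, from workcell import bot gives the robot as it stands.
- The arm moves only by the shell command python3 -m pendant 'ROWS' [FORCE]. ROWS is JSON, a list that holds one entry, the list of rows, each a list of 5 numbers: the shift along the tool's x, y, z scaled (see below), then the turn about the tool's z scaled (see below), then the opening, from 0 (shut) to 1 (fully open). In form: [[[tx, ty, tz, yaw, hand], ...]]. A call has 1 to 10 rows; each row shifts and turns the commanded pose from where the row before left it, along the tool's axes as they then stand; what a row does not reach is not made up. The controller multiplies each number of a shift by 0.25 m and each number of a turn by 45 degrees. A row lasts 1/10 s, in which the tool goes at most 50 mm and 8.59 degrees, less where a joint would pass 70% of its speed; a pose out of reach is approached as far as the arm can. A call with a number of a shift or a turn outside -1 to 1 is refused whole. A call with a gripper value outside its range is refused whole. The fingers move at their own pace and stop on an object; FORCE is the grip in N (left out, the last holds). Time passes only in rows, so rows that do not move let the fingers close. It gives the time, the measured TCP pose, the force, the opening and the grip force at its end, in the units of the state.
- bot.read_state(): the state, without advancing time (a new reading comes with each control period).
- bot.camera(name): name is "scene" or "top" or "wrist"; returns the picture (400x640x3 uint8, blue, green, red); there is no depth.
- bot.get_calibration(name): a dict with "camera_matrix" (3x3 intrinsics, pixels), "rvec" (rotation vector, rad) and "tvec" (3), from world to camera coordinates, as OpenCV has them; the wrist camera has in their place "mount" (4x4, takes a point from camera to tool coordinates, whose origin is the TCP and whose axes are the flange's). Camera axes: x right, y down, z forward; pixel columns grow to the right and rows downward; lengths in m; the calibration is good to about 2 mm. A picture is of the moment at which its call begins: read the wrist's pose just before it. get_calibration takes no time and is no camera call.
- bot.finish_job(): hands the job in; it is judged then, once.
The state is a dict: "time_s": time; "q": joint angles; "qvel": joint speeds; "joint_torque": joint torques, N m; "tool_pos": TCP position; "eef_rot": TCP orientation; "ft_force": force on the tool from outside, world axes, zero at the start; "ft_torque": the same for the moment, N m; "gripper_width": finger opening in m; "finger_force": force on a finger pad.
Only numpy, scipy, OpenCV 4.12 (cv2) and the standard library are available. Lean on these libraries where they do the work, as an engineer would, in place of code of your own. Each camera call takes 0.05 s, during which the arm holds its last target. There are 200 camera calls.

TASK

Lay the yellow spirit level on the rubber-topped shelf, along its length, and let go of it. Turn the orange wing knob of the levelling foot until the bubble stands between the two black rings while the shelf is pressed fully down: the shelf is sprung and settles at the foot end when pressed, so the bubble counts only then. Finish with your fingertips pushing down on the spirit level, holding the shelf fully down with the bubble centred, and keep pressing: do not let go at the end; leave the tools lying about undisturbed.

Things in the scene. Friction and masses are not known exactly. Their poses are not given: they have to be found in the camera images.
- level_center (a point): Centre of the loose yellow spirit level with black ends, 140 mm long (own y) x 22 wide (x) x 34 high (z), about 0.15 kg; 17 mm above its underside. A green vial lies in a recess in the middle of its top (|y| < 36 mm); both ends of the top are flat and solid: push there, about 50 mm from the centre. Symmetrical end for end.
- bubble (a joint): Place of the white bubble along the spirit level's own y axis, m: 0 = centred, positive towards the +y end, at most 0.026 either way. It runs to the higher end, 4 mm per 0.01 rad of slope, and takes about 1.5 s to settle. Black rings stand 13 mm either side of the middle; the bubble is 18 mm long.
- shelf_pad (a point): Middle of the shelf's top, on its black rubber mat (74 mm in x, 190 mm in y). y runs along the shelf from its hinge to the levelling foot, z is the shelf's upward normal: it slopes with the shelf. The hinge pin is 102 mm towards -y, 47 mm above the worktop; when level the mat's top is 61 mm above the worktop. The spirit level belongs here, lengthwise.
- knob_grip (a point): Centre of the orange wing of the foot's knob: bar 14 mm thick (own x), 44 long (own y), 26 high, 113 mm above the worktop, 138 mm beyond shelf_pad on the foot side; turns about the upright axis here. Clockwise from above raises the shelf's foot end, 0.02 rad per rad; friction 0.12 N m, stays where left. At the start 1.5 to 3 rad too low (judged pressed); turns 1.5 rad past level too.
- shelf (a joint): How far the shelf is sprung up at the foot end, rad: 0 = pressed fully down on the foot, 0.02 = sprung up, as it stands when not pressed, with or without the spirit level. The bubble moves with it. A push of 4 N on the foot-side end of the spirit level (5 N at its middle) takes it down; push with 8 to 20 N to be sure.
- multimeter: Orange and black multimeter lying on the worktop, 142 x 70 x 44 mm: leave alone.
- tape_roll: Roll of black tape lying flat, 62 mm across, 19 mm high: leave alone.
- battery: Red and white battery lying on the worktop, 50 mm long, 15 mm across: leave alone.
- hex_key: Black hex key lying flat, 87 x 28 x 5 mm: leave alone.
- coffee_machine: Black coffee machine, fixed: keep the arm and what it carries clear of it. Its front block, behind where the spirit level starts, stands 0.52 m ahead of the robot base, from y = -0.30 to 0.01, 190 mm high; the tall body (580 mm) begins 0.60 m ahead, from y = -0.30 to 0.11.
There are look-alikes about, which are no part of the job. There is more than one size of the part that bears level_center; the job needs the larger.

How it is judged:
On the way:
1. the spirit level lies on the shelf, lengthwise, and has been let go (z of level_center in the frame of shelf_pad between 0.012 and 0.022 m and distance between level_center and shelf_pad below 0.05 m and angle between the y axis of level_center and the y axis of shelf_pad, either way round below 0.2 rad and contact force between the fingers and level below 0.2 N), for 0.3 s.
At the end, for the whole second after the job is handed in: The spirit level lies flat on the shelf lengthwise (within 0.2 rad and 5 cm of the middle of the mat), the fingers push on it with more than 2.5 N, the shelf is pressed down (within 0.003 rad of fully down), the bubble is within 5.5 mm of the middle and the shelf within 0.018 rad of level (z of level_center in the frame of shelf_pad between 0.012 and 0.022 m and distance between level_center and shelf_pad below 0.05 m and angle between the y axis of level_center and the y axis of shelf_pad, either way round below 0.2 rad and value of joint bubble between -0.0055 and 0.0055 m and angle between shelf_pad's own z axis and vertical below 0.018 rad and value of joint shelf below 0.003 rad and contact force between the fingers and level above 2.5 N); the arm keeps its last pose, push and grip.
It fails at once if a bystander tool was moved more than 3 cm (distance of any of multimeter, tape_roll, battery, hex_key from where it was at the start of the episode above 0.03 m).
It also fails if it takes over 72 s, if anything falls off the work surface, if the arm or the gripper's body presses on something with over 40 N, if the wrist force passes 120 N, or if a joint passes its speed limit or range.

## Working session

There is one attempt and no reset: what is moved stays moved. The work goes in short steps, Python scripts to look and compute and a shell command to move; the robot and the scene stay as the last step left them, time stands still between calls to the robot, and variables do not carry over. Pictures are saved under pics/ and viewed, at most 10 in all, crops included, and the job is handed in when it is done.

```bash
mkdir -p pics; ls
python3 - <<'E'
from workcell import bot
import cv2,numpy as np
s=bot.read_state();print(s)
for n in("scene","top"):
    cv2.imwrite(f"pics/{n}0.png",bot.camera(n)); print(n,bot.get_calibration(n))
print(bot.get_calibration("wrist"), bot.grip_point_offset)
E
```

```text
pics
{'time_s': 0.0, 'q': array([ 1.11870903e+00,  2.63516611e-01, -4.89485176e-02,  1.25941257e+00,
        2.11902327e-05,  1.41548558e+00]), 'qvel': array([-0.00071784,  0.0004745 , -0.00112558,  0.0009758 ,  0.00237171,
        0.00115639]), 'joint_torque': array([-2.41855363e-03, -6.37608504e+01,  3.84567618e+01,  1.36380873e-02,
       -2.04857697e-04, -2.49162048e-05]), 'tool_pos': array([0.15340889, 0.50178786, 0.23082413]), 'eef_rot': array([-3.14052757e+00, -1.88209780e-04,  2.84481599e+00]), 'ft_force': array([-0.49853687, -0.36631152, -0.17329469]), 'ft_torque': array([ 0.01776843, -0.04567281, -0.05469891]), 'finger_force': 0.0, 'gripper_width': 0.08543339258345388}
scene {'camera_matrix': array([[423.82687582,   0.        , 320.65607831],
       [  0.        , 423.82687582, 197.21769489],
       [  0.        ,   0.        ,   1.        ]]), 'rvec': array([ 2.24616956, -0.94406084,  0.36930228]), 'tvec': array([-0.45860704,  0.31015932,  1.06334109])}
top {'camera_matrix': array([[485.28447715,   0.        , 318.92355684],
       [  0.        , 485.28447715, 197.60484246],
       [  0.        ,   0.        ,   1.        ]]), 'rvec': array([ 2.13705696, -2.14514775,  0.19818824]), 'tvec': array([-0.103098  ,  0.55249648,  1.62322453])}
{'camera_matrix': array([[315.38885914,   0.        , 322.07206433],
       [  0.        , 315.38885914, 199.96438002],
       [  0.        ,   0.        ,   1.        ]]), 'mount': array([[-9.32161914e-04, -9.61778591e-01, -2.73826721e-01,
         6.96107160e-02],
       [ 9.99997893e-01, -1.39734063e-03,  1.50376981e-03,
        -1.41647395e-03],
       [-1.82892281e-03, -2.73824742e-01,  9.61777867e-01,
        -1.43019797e-01],
       [ 0.00000000e+00,  0.00000000e+00,  0.00000000e+00,
         1.00000000e+00]])} 0.0187
```

View pics/scene0.png

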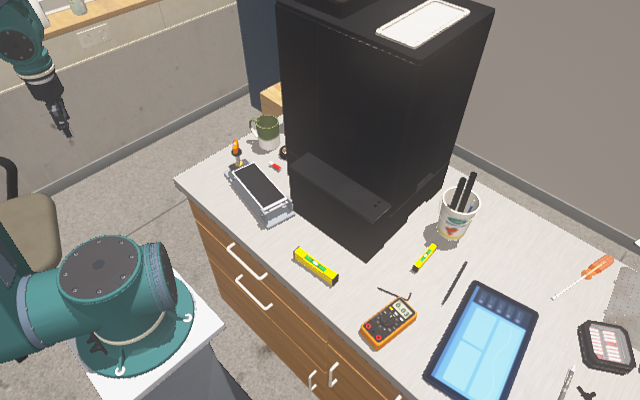

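View pics/top0.png

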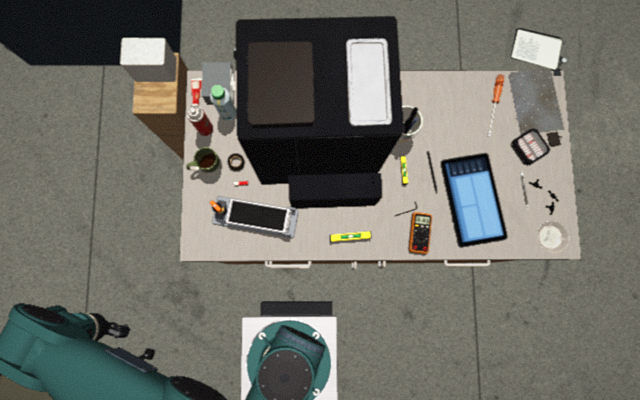

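Scene and top views: two yellow spirit levels. The large one is at scene (316,265) / top (350,237), the small one at scene (425,257) / top (404,170). The longer one in front of the block fits the 140 mm size. The shelf is at top (258,216), with the orange knob at top (218,207) and scene (236,147).

```bash
cat > h.py <<'E'
from workcell import bot
import cv2,numpy as np
from scipy.spatial.transform import Rotation as Rn
def pose(name,s=None):
    c=bot.get_calibration(name);K=c["camera_matrix"]
    if name!="wrist":
        R=cv2.Rodrigues(c["rvec"])[0];return K,R.T,-R.T@c["tvec"]
    T=np.eye(4);T[:3,:3]=Rn.from_euler("xyz",s["eef_rot"]).as_matrix();T[:3,3]=s["tool_pos"]
    M=T@c["mount"];return K,M[:3,:3],M[:3,3]
def ray(P,p):
    K,R,t=P;d=R@np.linalg.inv(K)@np.array([p[0],p[1],1.]);return t,d/np.linalg.norm(d)
def plane(P,p,z):
    t,d=ray(P,p);return t+d*(z-t[2])/d[2]
def tri(P1,p1,P2,p2):
    a,d=ray(P1,p1);b,e=ray(P2,p2)
    s=np.linalg.lstsq(np.c_[d,-e],b-a,rcond=None)[0];x,y=a+s[0]*d,b+s[1]*e
    return (x+y)/2,np.linalg.norm(x-y)
def proj(P,X):
    K,R,t=P;v=K@(R.T@(np.asarray(X)-t));return v[:2]/v[2]
def blobs(img,lo,hi,amin=15):
    m=cv2.inRange(cv2.cvtColor(img,cv2.COLOR_BGR2HSV),np.array(lo),np.array(hi))
    m=cv2.morphologyEx(m,cv2.MORPH_CLOSE,np.ones((3,3),np.uint8))
    return [cv2.minAreaRect(c)+(cv2.contourArea(c),c) for c in cv2.findContours(m,0,2)[0] if cv2.contourArea(c)>=amin]
E
python3 - <<'E'
from h import *
for n in("scene","top"):
    im=cv2.imread(f"pics/{n}0.png");P=pose(n)
    for nm,lo,hi,z in(("yel",(22,120,120),(35,255,255),.034),("orange",(3,150,120),(20,255,255),.126),("black",(0,0,0),(179,120,50),.061)):
        for b in blobs(im,lo,hi):
            if b[3]<4000: print(n,nm,np.round(b[0]),np.round(b[1]),round(b[2]),b[3],plane(P,b[0],z).round(3), [plane(P,p,z)[:2].round(3).tolist() for p in cv2.boxPoints(b[:3])] if b[3]>100 else"")
a=cv2.imread("pics/top0.png")[150:255,185:425];b=cv2.imread("pics/scene0.png")[130:290,220:450]
cv2.imwrite("pics/c.png",np.vstack([cv2.resize(a,(720,315)),cv2.resize(b[:,:],(410,285)).copy() if 0 else cv2.copyMakeBorder(cv2.resize(b,(410,285)),0,0,0,310,0)]))
E
```

```text
scene yel [314. 265.] [49. 12.] 35 504.5 [ 0.411 -0.215  0.034] [[0.387, -0.148], [0.424, -0.138], [0.435, -0.28], [0.4, -0.287]]
scene yel [425. 256.] [ 7. 30.] 40 170.5 [ 0.645 -0.411  0.034] [[0.597, -0.404], [0.697, -0.398], [0.695, -0.417], [0.596, -0.423]]
scene orange [388. 322.] [30. 55.] 50 347.5 [ 0.377 -0.478  0.126] [[0.32, -0.439], [0.452, -0.453], [0.436, -0.518], [0.309, -0.501]]
scene orange [592. 270.] [10. 22.] 55 97.0 [ 0.827 -0.746  0.126] 
scene orange [235. 146.] [13.  4.] 90 50.0 [0.505 0.226 0.126] 
scene black [ 22. 359.] [ 3. 12.] 72 20.0 [-0.227  0.061  0.061] 
scene black [ 13. 181.] [32.  6.] 90 154.5 [-0.035  0.651  0.061] [[-0.015, 0.733], [-0.001, 0.72], [-0.054, 0.575], [-0.066, 0.588]]
scene black [322.   7.] [58. 16.] 8 492.0 [1.514 0.826 0.061] [[1.376, 0.901], [1.517, 1.033], [1.656, 0.75], [1.511, 0.637]]
top yel [350. 236.] [ 7. 40.] 85 251.5 [ 0.42  -0.211  0.034] [[0.427, -0.141], [0.438, -0.28], [0.413, -0.282], [0.401, -0.143]]
top yel [404. 169.] [27.  5.] 85 98.5 [ 0.654 -0.404  0.034] 
top orange [419. 233.] [18. 40.] 5 89.5 [ 0.422 -0.43
[... 841 characters left out ...]
0.061] [[0.472, 0.198], [0.538, 0.188], [0.506, 0.01], [0.441, 0.02]]
top black [212. 167.] [ 7. 19.] 52 31.0 [0.658 0.261 0.061] 
top black [473. 200.] [89. 49.] 78 455.0 [ 0.542 -0.635  0.061] [[0.678, -0.527], [0.714, -0.697], [0.409, -0.74], [0.376, -0.575]]
top black [236. 162.] [16. 14.] 90 35.0 [0.675 0.18  0.061] 
top black [203. 154.] [10. 17.] 67 78.5 [0.703 0.294 0.061] 
top black [554. 139.] [12.  9.] 77 83.5 [ 0.757 -0.931  0.061] 
top black [530. 146.] [29. 30.] 54 162.0 [ 0.731 -0.844  0.061] [[0.742, -0.773], [0.805, -0.863], [0.72, -0.915], [0.658, -0.825]]
top black [208. 100.] [8. 4.] 63 17.0 [0.899 0.286 0.061] 
top black [557.  72.] [5. 4.] 90 15.5 [ 1.008 -0.965  0.061]
```

View pics/c.png

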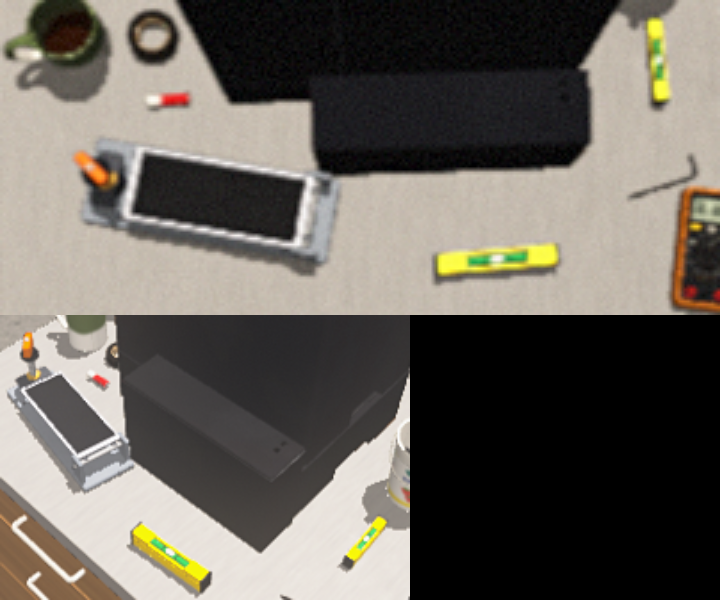

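Crop: the large level is at crop (497,260), about 140 mm long at (0.419,-0.211). The small one is at crop (656,60), about 95 mm. The larger is the one meant. The shelf is at crop (215,195), with its foot and knob on the left (+y). I'll turn, then look over the shelf.

```bash
python3 -m pendant '[[[0,0,0,-0.191,1],[0,0,0,-0.191,1],[0,0,0,-0.191,1],[0,0,0,-0.191,1],[0,0,0,-0.191,1],[0,0,0,-0.191,1],[0,0,0,-0.191,1],[0,0,0,-0.191,1],[0,0,0,-0.191,1],[0,0,0,-0.191,1]]]'
python3 -m pendant '[[[0,0,0,-0.191,1],[0,0,0,-0.191,1],[0,0,0,-0.191,1],[0,0,0,0,1]]]'
python3 -m pendant '[[[0.122,-0.093,-0.023,0,1],[0.122,-0.093,-0.023,0,1],[0.122,-0.093,-0.023,0,1],[0.122,-0.093,-0.023,0,1],[0.122,-0.093,-0.023,0,1],[0.122,-0.093,-0.023,0,1],[0.122,-0.093,-0.023,0,1],[0.122,-0.093,-0.023,0,1],[0.122,-0.093,-0.023,0,1],[0.122,-0.093,-0.023,0,1]]]'
python3 -m pendant '[[[0.122,-0.093,-0.023,0,1],[0.122,-0.093,-0.023,0,1],[0,0,0,0,1],[0,0,0,0,1],[0,0,0,0,1]]]'
python3 - <<'E'
from h import *
s=bot.read_state();im=bot.camera("wrist");cv2.imwrite("pics/w1.png",im);P=pose("wrist",s);print(s["tool_pos"],s["eef_rot"],s["ft_force"],P[2])
np.savez("w1.npz",p=s["tool_pos"],r=s["eef_rot"])
for nm,lo,hi,z in(("orange",(3,150,100),(20,255,255),.126),("black",(0,0,0),(179,120,50),.061)):
  for b in blobs(im,lo,hi,150): print(nm,np.round(b[0]),np.round(b[1]),round(b[2]),plane(P,b[0],z).round(3),[plane(P,p,z)[:2].round(3).tolist() for p in cv2.boxPoints(b[:3])])
E
```

```text
time_s: 1.1
tool_pos: [0.1535, 0.5019, 0.231]
eef_rot: [3.142, -0.001, -1.932]
ft_force: [1.0, 0.0, 0.7]
gripper_width: 0.0851
finger_force: 0.0
time_s: 1.5
tool_pos: [0.1535, 0.5019, 0.231]
eef_rot: [3.141, -0.001, -1.486]
ft_force: [0.5, -0.8, 0.6]
gripper_width: 0.0851
finger_force: 0.0
time_s: 2.5
tool_pos: [0.4111, 0.2158, 0.289]
eef_rot: [-3.142, 0.0, -1.494]
ft_force: [0.3, 1.0, 0.4]
gripper_width: 0.0856
finger_force: 0.0
time_s: 3.0
tool_pos: [0.4612, 0.1607, 0.3001]
eef_rot: [3.141, 0.0, -1.49]
ft_force: [-0.8, 0.1, 0.4]
gripper_width: 0.0851
finger_force: 0.0
[0.4611532  0.16068499 0.300109  ] [ 3.14104761e+00  8.71840887e-05 -1.49020367e+00] [-0.82915973  0.05433847  0.36458115] [0.46626748 0.0901305  0.44312421]
orange [273. 237.] [21. 52.] 32 [0.509 0.227 0.126] [[0.532, 0.248], [0.505, 0.195], [0.485, 0.206], [0.513, 0.26]]
black [320. 325.] [148. 639.] 90 [0.446 0.384 0.061] [[0.876, 0.303], [0.034, 0.236], [-0.054, 0.478], [0.926, 0.556]]
black [127. 257.] [52. 44.] 48 [0.71  0.299 0.061] [[0.754, 0.295], [0.707, 0.25], [0.666, 0.302], [0.714, 0.35]]
black [162. 238.] [54. 32.] 54 [0.662 0.267 0.061] [[0.698, 0.253], [0.664, 0.224], [0.625, 0.282], [0.66, 0.312]]
black [  7. 227.] [22. 14.] 90 [0.861 0.268 0.061] [[0.867, 0.253], [0.849, 0.252], [0.854, 0.283], [0.873, 0.284]]
black [157. 171.] [41. 46.] 74 [0.662 0.178 0.061] [[0.695, 0.164], [0.64, 0.144], [0.628, 0.193], [0.685, 0.214]]
black [302. 115.] [ 64. 162.] 14 [0.489 0.098 0.061] [[0.547, 0.187], [0.507, 0.008], [0.438, 0.018], [0.469, 0.202]]
black [540.  70.] [ 24. 150.] 15 [0.225 0.027 0.061] [[0.24, 0.106], [0.237, -0.047], [0.211, -0.043], [0.21, 0.111]]
black [142.  53.] [106. 283.] 90 [0.671 0.046 0.061] [[0.818, 0.006], [0.517, -0.018], [0.512, 0.09], [0.839, 0.116]]
```

View pics/w1.png

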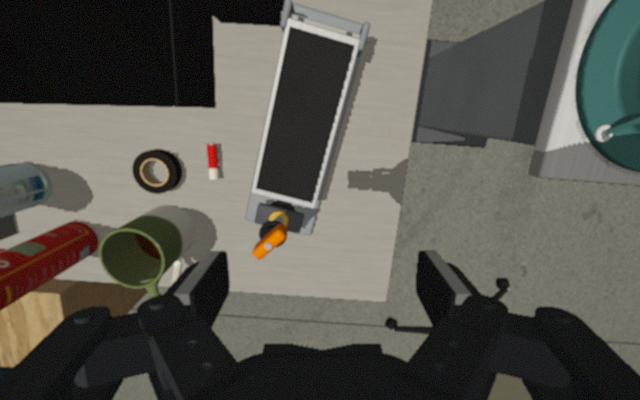

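The wrist view shows the shelf mat at (302,115), the orange wing at (273,237), the battery at (213,160) and the tape at (157,171). Next I go above the large level.

```bash
python3 -m pendant '[[[0.122,0.024,0.04,0,1],[0.122,0.024,0.04,0,1],[0.122,0.024,0.04,0,1],[0.122,0.024,0.04,0,1],[0.122,0.024,0.04,0,1],[0.122,0.024,0.04,0,1],[0.122,0.024,0.04,0,1],[0.122,0.024,0.04,0,1],[0.122,0.024,0.04,0,1],[0.122,0.024,0.04,0,1]]]'
python3 -m pendant '[[[0.122,0.024,0.04,0,1],[0.122,0.024,0.04,0,1],[0,0,0,0,1],[0,0,0,0,1],[0,0,0,0,1]]]'
python3 - <<'E'
from h import *
s=bot.read_state();im=bot.camera("wrist");cv2.imwrite("pics/w2.png",im);P=pose("wrist",s);print(s["tool_pos"],s["eef_rot"])
T=Rn.from_euler("xyz",s["eef_rot"]).as_matrix()
for nm,lo,hi,z in(("yel",(22,120,100),(35,255,255),.034),("green",(40,100,60),(80,255,255),.034)):
  for b in blobs(im,lo,hi,150):
    c=cv2.boxPoints(b[:3]);c=np.array([plane(P,p,z) for p in c]);C=plane(P,b[0],z)
    e=[c[1]-c[0],c[2]-c[1]];e=max(e,key=np.linalg.norm);e=e*np.sign(e[1])
    print(nm,np.round(b[0]),np.round(b[1]),C.round(4),c[:,:2].round(3).tolist(),"len",np.linalg.norm(e).round(3),"yaw",np.arctan2(-e[0],e[1]).round(3),"d tool",(T.T@(C-s["tool_pos"])/.25).round(3))
E
```

```text
time_s: 4.05
tool_pos: [0.4267, -0.1489, 0.2]
eef_rot: [-3.141, -0.0, -1.488]
ft_force: [0.4, -0.9, -0.2]
gripper_width: 0.0853
finger_force: 0.0
time_s: 4.55
tool_pos: [0.4202, -0.2093, 0.1806]
eef_rot: [-3.141, -0.0, -1.488]
ft_force: [0.2, -0.1, 0.3]
gripper_width: 0.0854
finger_force: 0.0
[ 0.42024999 -0.20934143  0.1806091 ] [-3.14131984e+00 -3.78989432e-05 -1.48763218e+00]
yel [322. 181.] [142.  24.] [ 0.4204 -0.2156  0.034 ] [[0.436, -0.279], [0.415, -0.28], [0.402, -0.144], [0.426, -0.142]] len 0.137 yaw 0.093 d tool [0.025 0.001 0.586]
green [322. 206.] [28. 10.] [ 0.4184 -0.1911  0.034 ] [[0.424, -0.205], [0.415, -0.205], [0.412, -0.177], [0.422, -0.176]] len 0.028 yaw 0.087 d tool [-0.073  0.001  0.586]
green [322. 162.] [30.  9.] [ 0.4224 -0.2334  0.034 ] [[0.428, -0.247], [0.419, -0.247], [0.417, -0.22], [0.425, -0.219]] len 0.028 yaw 0.086 d tool [ 0.097 -0.     0.586]
```

View pics/w2.png

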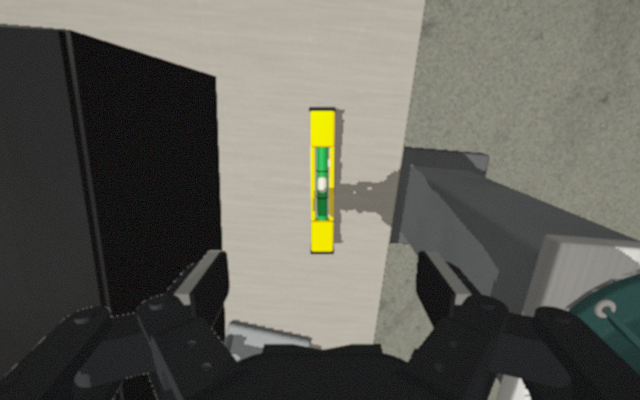

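The larger level lies centred at pixel (322,181), yaw matched. Descend and grasp.

```bash
python3 -m pendant '[[[0.01,0,0.08,0,1],[0,0,0.08,0,1],[0,0,0.08,0,1],[0,0,0.08,0,1],[0,0,0.08,0,1],[0,0,0.08,0,1],[0,0,0.08,0,1],[0,0,0.08,0,1],[0,0,0.045,0,1],[0,0,0,0,1]]]' 30
python3 -m pendant '[[[0,0,0,0,0],[0,0,0,0,0],[0,0,0,0,0],[0,0,0,0,0],[0,0,0,0,0],[0,0,0,0,0],[0,0,0,0,0]]]' 30
python3 -m pendant '[[[0,0,-0.08,0,0],[0,0,-0.08,0,0],[0,0,-0.08,0,0],[0,0,-0.08,0,0],[0,0,-0.08,0,0],[0,0,-0.08,0,0],[0,0,0,0,0],[0,0,0,0,0]]]' 30
```

```text
time_s: 5.6
tool_pos: [0.42, -0.2117, 0.0083]
eef_rot: [3.14, 0.001, -1.487]
ft_force: [-0.3, 1.1, 1.8]
gripper_width: 0.0852
finger_force: 0.0
time_s: 6.3
tool_pos: [0.4205, -0.213, 0.0095]
eef_rot: [-3.141, -0.0, -1.488]
ft_force: [-1.5, 1.9, 7.0]
gripper_width: 0.0216
finger_force: 29.7
time_s: 7.1
tool_pos: [0.4202, -0.2129, 0.1287]
eef_rot: [-3.141, -0.0, -1.488]
ft_force: [-0.2, -0.1, -1.3]
gripper_width: 0.0217
finger_force: 30.4
```

```bash
python3 -m pendant '[[[0,0,0,0.169,0],[0,0,0,0.169,0],[0,0,0,0,0]]]'
python3 -m pendant '[[[-0.124,0.023,0,0,0],[-0.124,0.023,0,0,0],[-0.124,0.023,0,0,0],[-0.124,0.023,0,0,0],[-0.124,0.023,0,0,0],[-0.124,0.023,0,0,0],[-0.124,0.023,0,0,0],[-0.124,0.023,0,0,0],[-0.124,0.023,0,0,0],[-0.124,0.023,0,0,0]]]'
python3 -m pendant '[[[-0.0125,-0.068,0,0,0],[-0.0125,-0.068,0,0,0],[-0.0125,-0.068,0,0,0],[-0.0125,-0.068,0,0,0],[0,0,0,0,0],[0,0,0,0,0]]]'
python3 - <<'E'
from h import *
s=bot.read_state();im=bot.camera("wrist");cv2.imwrite("pics/w3.png",im);P=pose("wrist",s);print(s["tool_pos"],s["eef_rot"])
E
```

```text
time_s: 7.4
tool_pos: [0.4198, -0.2126, 0.1279]
eef_rot: [3.14, 0.001, -1.756]
ft_force: [0.0, 1.0, -1.4]
gripper_width: 0.0212
finger_force: 30.3
time_s: 8.4
tool_pos: [0.4196, 0.1036, 0.1284]
eef_rot: [3.141, -0.0, -1.749]
ft_force: [0.6, -0.8, -1.1]
gripper_width: 0.0218
finger_force: 30.3
time_s: 9.0
tool_pos: [0.4887, 0.1022, 0.1282]
eef_rot: [3.14, -0.0, -1.751]
ft_force: [-0.2, 0.4, -2.2]
gripper_width: 0.0213
finger_force: 30.3
[0.4886532  0.10222551 0.12824236] [ 3.13997991e+00 -3.84406988e-04 -1.75129552e+00]
```

View pics/w3.png

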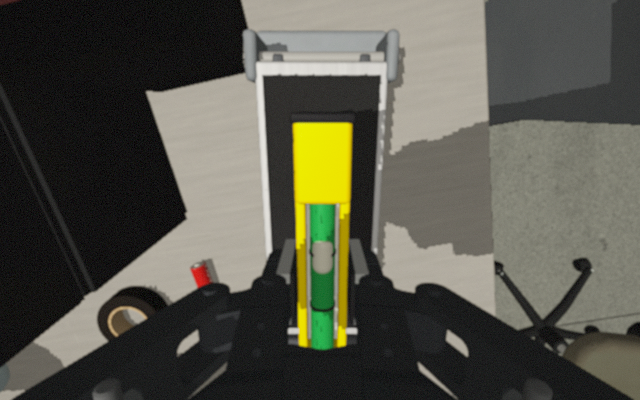

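The level is held aligned with the mat (mat edges 265–380, level centre 322). Lower it and release.

```bash
python3 -m pendant '[[[0,0,0.06,0,0],[0,0,0.06,0,0],[0,0,0.05,0,0],[0,0,0.03,0,0],[0,0,0.02,0,0],[0,0,0.012,0,0],[0,0,0,0,0],[0,0,0,0,0]]]'
python3 -m pendant '[[[0,0,0,0,0.5],[0,0,0,0,0.5],[0,0,0,0,0.5],[0,0,0,0,0.5],[0,0,0,0,0.5],[0,0,0,0,0.5]]]'
python3 -m pendant '[[[0,0,-0.08,0,0.5],[0,0,-0.08,0,0.5],[0,0,-0.08,0,0.5],[0,0,-0.08,0,0.5],[0,0,-0.08,0,0.5],[-0.08,0,0,0,0.5],[-0.08,0,0,0,0.5],[-0.08,0,0,0,0.5],[-0.08,0,0,0,0.5],[0,0,0,0,0.5]]]'
python3 -m pendant '[[[0,0,0,0,0.5],[0,0,0,0,0.5],[0,0,0,0,0.5],[0,0,0,0,0.5],[0,0,0,0,0.5],[0,0,0,0,0.5]]]'
python3 - <<'E'
from h import *
s=bot.read_state();im=bot.camera("wrist");cv2.imwrite("pics/w4.png",im);P=pose("wrist",s);print(s["tool_pos"],s["eef_rot"])
for nm,lo,hi,z in(("yel",(22,120,100),(35,255,255),.093),("green",(40,100,60),(80,255,255),.09),("orange",(3,150,100),(20,255,255),.126)):
  for b in blobs(im,lo,hi,100):
    C=plane(P,b[0],z);c=np.array([plane(P,p,z) for p in cv2.boxPoints(b[:3])])
    print(nm,np.round(b[0]),np.round(b[1]),round(b[2]),C.round(4),c[:,:2].round(3).tolist())
E
```

```text
time_s: 9.85
tool_pos: [0.4895, 0.1023, 0.0714]
eef_rot: [-3.141, 0.0, -1.754]
ft_force: [0.6, 0.0, -1.3]
gripper_width: 0.0213
finger_force: 30.4
time_s: 10.45
tool_pos: [0.4893, 0.1023, 0.0711]
eef_rot: [-3.142, 0.0, -1.754]
ft_force: [-0.2, -0.5, 0.0]
gripper_width: 0.0428
finger_force: 0.0
time_s: 11.45
tool_pos: [0.5041, 0.1826, 0.1709]
eef_rot: [3.142, 0.0, -1.752]
ft_force: [-0.3, -1.1, -0.7]
gripper_width: 0.0426
finger_force: 0.0
time_s: 12.05
tool_pos: [0.5039, 0.1807, 0.1711]
eef_rot: [-3.142, -0.0, -1.754]
ft_force: [-0.7, -0.1, 0.1]
gripper_width: 0.0426
finger_force: 0.0
[0.5039138  0.18074804 0.17107514] [-3.14151879e+00 -8.93067629e-06 -1.75417222e+00]
yel [322.  98.] [195.  37.] 90 [0.4897 0.1035 0.093 ] [[0.49, 0.045], [0.468, 0.049], [0.489, 0.172], [0.515, 0.167]]
green [322. 120.] [14. 62.] 0 [0.492  0.1179 0.09  ] [[0.501, 0.138], [0.493, 0.097], [0.484, 0.099], [0.491, 0.14]]
green [322.  54.] [29. 15.] 90 [0.4848 0.0771 0.09  ] [[0.488, 0.068], [0.478, 0.07], [0.482, 0.087], [0.491, 0.085]]
orange [322. 294.] [26. 66.] 37 [0.5127 0.2296 0.126 ] [[0.536, 0.24], [0.502, 0.206], [0.49, 0.219], [0.524, 0.255]]
```

View pics/w4.png

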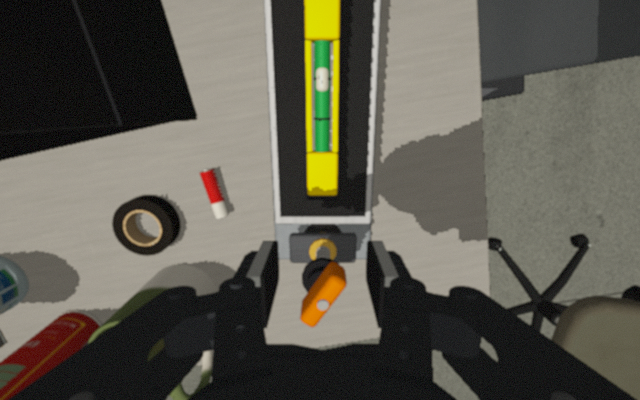

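The level rests on the mat, green vial rows 39–151, bubble near row 78 (toward the hinge, unpressed). The wing is at (322,294), slanted. Next I measure the wing's top face.

Run:
```python
from h import *
im=cv2.imread("pics/w4.png");s=dict(tool_pos=[0.5039138,0.18074804,0.17107514],eef_rot=[-3.14151879,0,-1.75417222]);P=pose("wrist",s)
h=cv2.cvtColor(im,cv2.COLOR_BGR2HSV)
for v in(100,150,180,200,220,235):
  for b in blobs(im,(3,120,v),(25,255,255),60):
    if b[0][1]<200: continue
    c=np.array([plane(P,p,.126) for p in cv2.boxPoints(b[:3])]);e=max([c[1]-c[0],c[2]-c[1]],key=np.linalg.norm);w=min([c[1]-c[0],c[2]-c[1]],key=np.linalg.norm)
    print(v,np.round(b[0]),np.round(b[1]),round(b[2]),plane(P,b[0],.126).round(4),np.linalg.norm(e).round(3),np.linalg.norm(w).round(3),"yaw",np.arctan(-e[0]/e[1]).round(3))
print(plane(P,(322,305),.126),plane(P,(322,305),.13))
cv2.imwrite("pics/c4.png",cv2.resize(im[230:350,260:400],(700,600),interpolation=cv2.INTER_CUBIC))
```

```text
100 [322. 295.] [27. 67.] 37 [0.5127 0.2298 0.126 ] 0.049 0.018 yaw -0.777
100 [322. 249.] [21. 27.] 84 [0.5068 0.1964 0.126 ] 0.017 0.015 yaw 1.494
150 [322. 301.] [19. 57.] 37 [0.5136 0.2346 0.126 ] 0.043 0.013 yaw -0.771
150 [316. 247.] [11. 24.] 33 [0.5106 0.1948 0.126 ] 0.016 0.007 yaw -0.729
180 [323. 302.] [18. 56.] 37 [0.5136 0.2353 0.126 ] 0.042 0.012 yaw -0.77
180 [315. 248.] [ 8. 21.] 27 [0.5113 0.195  0.126 ] 0.014 0.005 yaw -0.624
200 [322. 302.] [15. 54.] 37 [0.5141 0.2357 0.126 ] 0.04 0.011 yaw -0.769
220 [313. 315.] [10. 19.] 37 [0.5223 0.2445 0.126 ] 0.015 0.007 yaw -0.767
220 [330. 291.] [11. 21.] 35 [0.5069 0.2284 0.126 ] 0.016 0.007 yaw -0.736
[0.51438827 0.23783661 0.126     ] [0.51388413 0.23514232 0.13      ]
```

View pics/c4.png

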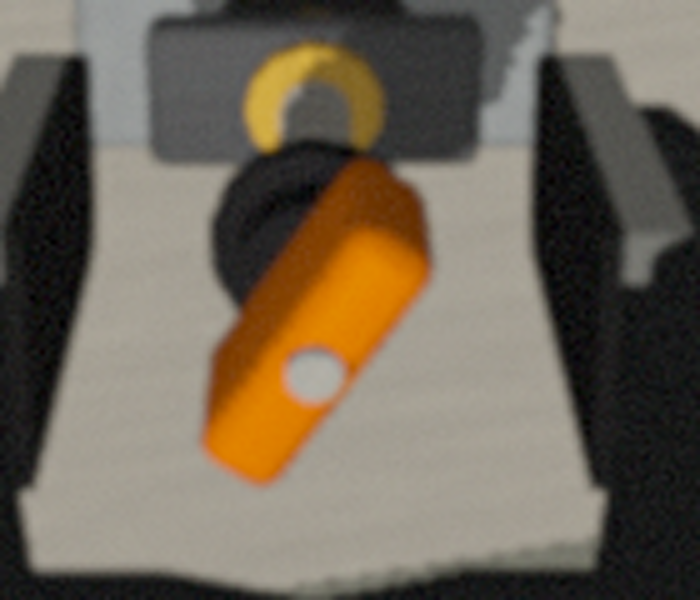

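Wing top face: centre (0.514,0.236), 42×12 mm, yaw −0.77, which agrees with the given size and the 138 mm offset. The bubble at about −12 mm unpressed means about −20 mm pressed, so roughly 2.5 rad clockwise. Grip and turn.

```bash
python3 -m pendant '[[[0,0,0,0.187,0.5],[0,0,0,0.187,0.5],[0,0,0,0.187,0.5],[0,0,0,0.187,0.5],[0,0,0,0,0.5],[-0.093,0.063,0,0,0.5],[-0.093,0.063,0,0,0.5],[0,0,0,0,0.5],[0,0,0,0,0.5]]]'
python3 -m pendant '[[[0,0,0.07,0,0.5],[0,0,0.07,0,0.5],[0,0,0.07,0,0.5],[0,0,0.07,0,0.5],[0,0,0,0,0.5],[0,0,0,0,0.5]]]'
python3 -m pendant '[[[0,0,0,0,0],[0,0,0,0,0],[0,0,0,0,0],[0,0,0,0,0],[0,0,0,0,0],[0,0,0,0,0]]]' 40
```

```text
time_s: 13.0
tool_pos: [0.5135, 0.2364, 0.1708]
eef_rot: [3.142, -0.0, -2.337]
ft_force: [0.6, -0.7, -0.2]
gripper_width: 0.0427
finger_force: 0.0
time_s: 13.6
tool_pos: [0.5136, 0.2357, 0.1015]
eef_rot: [3.142, -0.0, -2.341]
ft_force: [-0.8, -0.1, 1.0]
gripper_width: 0.0424
finger_force: 0.0
time_s: 14.2
tool_pos: [0.5136, 0.2369, 0.1023]
eef_rot: [3.141, 0.002, -2.34]
ft_force: [-5.4, 3.8, 9.9]
gripper_width: 0.0133
finger_force: 45.1
```

```bash
python3 -m pendant '[[[0,0,0,0.19,0],[0,0,0,0.19,0],[0,0,0,0.19,0],[0,0,0,0.19,0],[0,0,0,0.19,0],[0,0,0,0.19,0],[0,0,0,0.19,0],[0,0,0,0.19,0],[0,0,0,0.19,0],[0,0,0,0.19,0]]]'
python3 -m pendant '[[[0,0,0,0.19,0],[0,0,0,0.19,0],[0,0,0,0.19,0],[0,0,0,0.19,0],[0,0,0,0.19,0],[0,0,0,0.19,0],[0,0,0,0,0],[0,0,0,0,0]]]'
python3 -m pendant '[[[0,0,0,0,0.5],[0,0,0,0,0.5],[0,0,0,0,0.5],[0,0,0,0,0.5],[0,0,0,0,0.5],[0,0,-0.08,0,0.5],[0,0,-0.08,0,0.5],[0,0,-0.08,0,0.5],[0,0,-0.08,0,0.5],[0,0,0,0,0.5]]]'
python3 -c "
from workcell import bot;print(bot.read_state()['q'])"
```

```text
time_s: 15.2
tool_pos: [0.5134, 0.2379, 0.1023]
eef_rot: [3.138, -0.002, 2.445]
ft_force: [-7.0, 12.7, 9.6]
gripper_width: 0.0132
finger_force: 44.8
time_s: 16.0
tool_pos: [0.5141, 0.2382, 0.1024]
eef_rot: [3.14, -0.005, 1.555]
ft_force: [-3.0, 14.7, 5.5]
gripper_width: 0.0131
finger_force: 44.5
time_s: 17.0
tool_pos: [0.5147, 0.2365, 0.1833]
eef_rot: [3.138, -0.001, 1.554]
ft_force: [0.0, 0.7, 0.0]
gripper_width: 0.0431
finger_force: 0.0
[ 2.86908872e-01  3.49269377e-01 -5.24338947e-02  1.16556859e+00
 -4.38025315e-05  1.87423662e+00]
```

```bash
python3 -m pendant '[[[0,0,0,-0.1894,0],[0,0,0,-0.1894,0],[0,0,0,-0.1894,0],[0,0,0,-0.1894,0],[0,0,0,-0.1894,0],[0,0,0,-0.1894,0],[0,0,0,-0.1894,0],[0,0,0,-0.1894,0],[0,0,0,-0.1894,0],[0,0,0,-0.1894,0]]]'
python3 -m pendant '[[[0,0,0,-0.1894,0],[0,0,0,-0.1894,0],[0,0,0,-0.1894,0],[0,0,0,-0.1894,0],[0,0,0,-0.1894,0],[0,0,0,-0.1894,0],[0,0,0,-0.1894,0],[0,0,0,-0.1894,0],[0,0,0,-0.1894,0],[0,0,0,-0.1894,0]]]'
python3 -m pendant '[[[0.115,0,0,0,0],[0.115,0,0,0,0],[0.115,0,0,0,0],[0,0,0,0,0],[0,0,0.07,0,0],[0,0,0.07,0,0],[0,0,0.07,0,0],[0,0,0.07,0,0],[0,0,0,0,0],[0,0,0,0,0]]]'
cat > bub.py <<'E'
from h import *
import sys
s=bot.read_state();im=bot.camera("wrist");cv2.imwrite(f"pics/{sys.argv[1]}.png",im);P=pose("wrist",s);print(s["tool_pos"].round(4),s["eef_rot"].round(3),s["ft_force"].round(1))
for nm,lo,hi,z in(("yel",(22,120,100),(35,255,255),.095),("green",(40,100,40),(80,255,255),.09)):
  for b in blobs(im,lo,hi,60):
    k=b[4].reshape(-1,2);a=k[k[:,1].argmin()];d=k[k[:,1].argmax()]
    u=lambda p:(plane(P,(b[0][0],p[1]),z)-[.489,.103,0])[:2]@[.181,.983]*1000
    print(nm,np.round(b[0]),"rows",a[1],d[1],"along mm",u(a).round(1),u(d).round(1))
E
python3 bub.py w5
```

```text
time_s: 18.0
tool_pos: [0.5135, 0.2361, 0.1802]
eef_rot: [-3.141, -0.001, 3.048]
ft_force: [-0.2, 0.3, -0.4]
gripper_width: 0.0002
finger_force: 0.0
time_s: 19.0
tool_pos: [0.5135, 0.2361, 0.1802]
eef_rot: [3.141, -0.0, -1.748]
ft_force: [-0.6, -0.4, -0.3]
gripper_width: 0.0
finger_force: 0.0
time_s: 20.0
tool_pos: [0.4979, 0.1517, 0.1111]
eef_rot: [3.141, -0.0, -1.754]
ft_force: [-0.0, -1.0, -0.0]
gripper_width: 0.0002
finger_force: 0.0
[0.4979 0.1517 0.1111] [ 3.141 -0.    -1.754] [-0. -1. -0.]
yel [320. 124.] rows 0 248 along mm -68.0 51.7
green [320. 197.] rows 174 220 along mm 11.4 37.2
green [320. 114.] rows 75 154 along mm -37.4 0.9
```

View pics/w5.png

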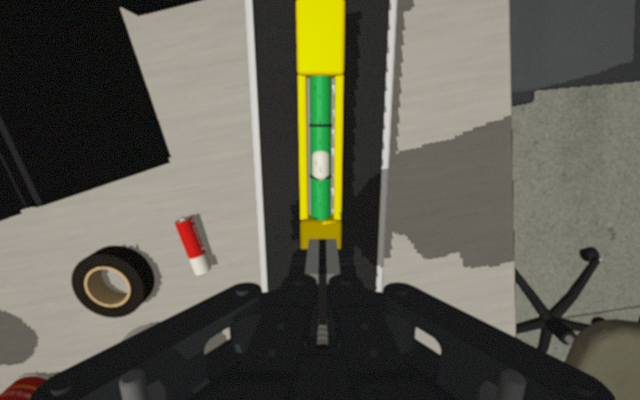

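The bubble is at row 164, about +6 mm unpressed, so about −2 mm pressed, between the rings at rows 125 and 178. Now press.

```bash
python3 -m pendant '[[[0,0,0.02,0,0],[0,0,0.02,0,0],[0,0,0.012,0,0],[0,0,0,0,0],[0,0,0,0,0]]]'
python3 -m pendant '[[[0,0,0.006,0,0],[0,0,0.006,0,0],[0,0,0,0,0],[0,0,0,0,0]]]'
```

```text
time_s: 20.55
tool_pos: [0.498, 0.1514, 0.0981]
eef_rot: [3.142, -0.0, -1.754]
ft_force: [-0.2, 0.0, 0.6]
gripper_width: 0.0002
finger_force: 0.0
time_s: 20.95
tool_pos: [0.4982, 0.1516, 0.0952]
eef_rot: [-3.141, 0.0, -1.754]
ft_force: [1.1, 3.3, 4.7]
gripper_width: -0.0001
finger_force: 1.8
```

```bash
python3 -m pendant '[[[0,0,0.006,0,0],[0,0,0.006,0,0],[0,0,0,0,0],[0,0,0,0,0]]]'
```

```text
time_s: 21.35
tool_pos: [0.4985, 0.1518, 0.0935]
eef_rot: [-3.14, 0.001, -1.754]
ft_force: [-4.8, 3.2, 26.6]
gripper_width: -0.0001
finger_force: 13.1
```

```bash
python3 -m pendant '[[[0,0,-0.003,0,0],[0,0,0,0,0],[0,0,0,0,0],[0,0,0,0,0],[0,0,0,0,0],[0,0,0,0,0],[0,0,0,0,0],[0,0,0,0,0],[0,0,0,0,0],[0,0,0,0,0]]]'
python3 -m pendant '[[[0,0,0,0,0],[0,0,0,0,0],[0,0,0,0,0],[0,0,0,0,0],[0,0,0,0,0],[0,0,0,0,0],[0,0,0,0,0],[0,0,0,0,0],[0,0,0,0,0],[0,0,0,0,0]]]'
python3 bub.py w6
```

```text
time_s: 22.35
tool_pos: [0.4984, 0.1518, 0.0938]
eef_rot: [-3.14, 0.001, -1.754]
ft_force: [-2.6, 3.4, 19.2]
gripper_width: 0.0
finger_force: 9.6
time_s: 23.35
tool_pos: [0.4984, 0.1517, 0.0938]
eef_rot: [-3.14, 0.001, -1.754]
ft_force: [-3.6, 3.7, 19.1]
gripper_width: 0.0002
finger_force: 9.6
[0.4984 0.1517 0.0938] [-3.140e+00  1.000e-03 -1.754e+00] [-3.6  3.7 19.1]
yel [321. 124.] rows 0 248 along mm -62.8 43.9
green [321. 194.] rows 159 230 along mm 1.0 36.4
green [322. 108.] rows 74 141 along mm -36.0 -7.3
```

View pics/w6.png

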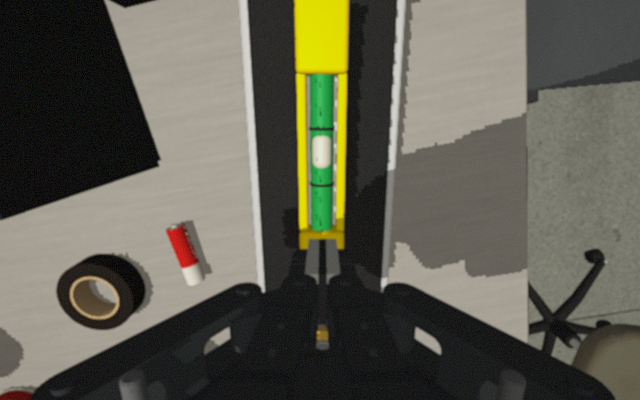

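The bubble is at row 151, between rings at rows 128 and 185: about −2 to −3 mm, steady, inside the 5.5 mm limit. The push is 19 N and the shelf has bottomed out, with the bubble down about 8 mm from unpressed. Hand in.

```bash
python3 -c "
from workcell import bot;print(bot.finish_job())"
```

```text
the job is handed in; nothing more can be done
None
```

I handed the job in with the spirit level lying on the shelf, fingertips pressing it fully down at about 19 N and the bubble about 2–3 mm off centre, inside the 5.5 mm limit; the hand-in reported no verdict.

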